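# Load the mixing kit tray, tall bottle last

## Task

Finish loading the three-bay kit tray, where the flat lid already lies in one end bay: first stand the squat open pot in the empty end bay, then, last, the tall bottle in the middle bay. Set both down upright on the tray floor without dropping them, and leave the lid lying in its bay. The closed jar and the short bottle are not part of the kit.

Things in the scene. Friction and masses are not known exactly. Their poses are not given: they have to be found in the camera images.
- tray: bare aluminium tray fixed to the table, 82 (x) x 238 (y) x 22 mm high; walls, floor and two dividers 4 mm thick, dividers as high as the walls: three bays in a row along y, 74 x 74 mm inside. Origin: centre of underside, z up. Bay centres at x = 0 and y = +78 mm (empty end, for the pot), 0 (middle, for the bottle), -78 mm (lid); bay floor at z = 4 mm. Yaw within 0.45 rad: +y end to the robot's left.
- lid: flat round white plastic lid, 60 mm across, 10 mm high, 30 g, lying loose in the tray's -y end bay; to be left there. Origin: centre of its underside, z up.
- pot: squat white plastic pot, open-topped and empty, straight round wall 52 mm outside diameter, 55 mm high, wall 3 mm, about 80 g, standing loose on the table. Origin: centre of underside, z up along its axis. A jar of like size closed by a slightly wider cover stands nearby: that is not it.
- bottle: tall closed white plastic bottle, 140 mm high: straight round body 44 mm in diameter up to 118 mm, short shoulder, cap 30 mm in diameter from 124 to 140 mm; about 200 g, standing loose on the table. Origin: centre of underside, z up along its axis. A bottle as wide but only 82 mm high stands nearby: that is not it.
Not all that is in view belongs to the job. What is shaped like the bottle but blue or pink is not meant. Leave any yellow look-alike of the pot alone.

How it is judged:
By the outcome, as a careful person would: the job done as asked, in the order asked, and still so for the second after the job is handed in, with the robot touching nothing.
It also fails if it takes over 58 s, if anything falls off the work surface, if the arm or the gripper's body presses on something with over 40 N, if the wrist force passes 120 N, or if a joint passes its speed limit or range.

## Robot

A 6-joint arm with a two-finger parallel gripper is mounted at the origin on the work surface. World frame = base frame: x ahead of the robot, y to its left, z up, the work surface at z = 0. Lengths are in m, angles in degrees, forces in N, time in s.
With the tool pointing down it reaches from about 0.275 to 0.825 m from the base axis. Payload 4.9 kg.
Tool frame: the origin (TCP) lies on the centre line of the jaws, within the pads' length; the fingertips stand 22 mm ahead of it and the grasp point (between the pads) lies 3 mm ahead of it; z points along the fingers, y is the direction in which the jaws open and shut (so a half turn about z gives the same grasp; the last joint's range is limited). The gripper opens to 85 mm and grips with 20 to 120 N. Pads are 22 mm wide; open, the fingers measure 114 mm over their backs; the gripper's body (76 mm by 85 mm) begins 54 mm behind the grasp point. The pads swing forward as they close: fully open they stand 13 mm farther back than shut.
Start: joints at [-70.829, 18.69, -11.035, 60.275, 0, 82.311], TCP at [0.249, -0.491, 0.253] pointing down, gripper open.
Joint ranges: [-152.03, 152.03], [-55.5, 102.48], [-74.3, 77.21], [-110.64, 120.58], [-84.22, 78.4], [-180, 180]. Speed limits (degrees/s): [147.25, 147.25, 180, 180, 180, 180].

## Interface

Orientations are given as [roll, pitch, yaw] about the fixed x, y, z axes, in that order (R = Rz(yaw) Ry(pitch) Rx(roll)).
In Python, from rig import get_state, snapshot, camera_params, finish_job gives the robot as it stands.
- The arm moves only by the shell command python3 -m pendant 'ROWS' [FORCE]. ROWS is JSON, a list of rows, each a list of 7 numbers: the shift along the tool's x, y, z in mm, then the turn, a rotation vector about the tool's x, y, z in rad, then the opening, from 0 (shut) to 1 (fully open). In form: [[x, y, z, wx, wy, wz, gripper], ...]. A call has 1 to 8 rows; each row is the pose to reach, as a shift and turn from the pose commanded when the call began, along the tool's axes at that moment; what a row does not reach only later rows make up. A row lasts 1/10 s, in which the tool goes at most 50 mm and 8.59 degrees, less where a joint would pass 70% of its speed; a pose out of reach is approached as far as the arm can. A call with a gripper value outside its range is refused whole. The fingers move at their own pace and stop on an object; FORCE is the grip in N (left out, the last holds). Time passes only in rows, so rows that repeat a pose let the fingers close. It gives the time, the measured TCP pose, the force and the opening at its end, in the units of the state.
- get_state(): the state, without advancing time (a new reading comes with each control period).
- snapshot(name): name is "scene" or "top" or "wrist"; returns the picture (384x512x3 uint8, red, green, blue); there is no depth.
- camera_params(name): a dict with "K" (3x3 intrinsics, pixels), "D" ([k1, k2, p1, p2, k3] as OpenCV has them; the pictures are not rectified), "eye" and "rotation" of the camera in the world. Camera axes: x right, y down, z forward; pixel columns grow to the right and rows downward; lengths in m; the calibration is good to about 2 mm. A picture is of the moment at which its call begins: read the wrist's pose just before it. camera_params takes no time and is no camera call; for the wrist camera it gives the pose at the moment of the call.
- finish_job(): hands the job in, once; it reports no verdict.
The state is a dict: "clock": time; "joints": joint angles; "qd": joint speeds; "effort": joint torques, N m; "ee_pos": TCP position; "tcp_rot": TCP orientation; "force": force on the tool from outside, world axes, zero at the start; "ft_torque": the same for the moment, N m; "grip_width": finger opening in m.
Only numpy, scipy, OpenCV 4.12 (cv2) and the standard library are available. Lean on these libraries where they do the work, as an engineer would, in place of code of your own. Each camera call takes 0.05 s, during which the arm holds its last target.

## Working session

There is one attempt and no reset: what is moved stays moved. The work goes in short steps, Python scripts to look and compute and a shell command to move; the robot and the scene stay as the last step left them, time stands still between calls to the robot, and variables do not carry over. Pictures are saved under pics/ and viewed, and the job is handed in when it is done.

```bash
ls; mkdir -p pics
python3 - <<'E'
from rig import *
import cv2
s=get_state();print(s)
for n in("scene","top","wrist"):
    p=camera_params(n);print(n,p)
    cv2.imwrite(f"pics/{n}0.png",snapshot(n)[:,:,::-1])
E
```

```text
pics
{'clock': 0.0, 'joints': array([-7.08284517e+01,  1.87314885e+01, -1.10930376e+01,  6.02759580e+01,
        2.57781287e-03,  8.23115095e+01]), 'qd': array([ 0.07940298,  0.14729888,  0.01066101, -0.04301121, -0.07161683,
       -0.09245232]), 'effort': array([-5.41097252e-04, -4.43399692e+01,  2.62441957e+01,  1.53836317e-02,
       -1.48022882e-04,  2.36714115e-06]), 'ee_pos': array([ 0.24833791, -0.49011408,  0.25250155]), 'tcp_rot': array([-1.79900764e+02, -1.59981005e-02,  2.68600227e+01]), 'force': array([-0.26714943, -0.57520356, -0.12979635]), 'ft_torque': array([-0.05576893, -0.04457829, -0.00843002]), 'grip_width': 0.08554451075140211}
scene {'K': array([[361.89516414,   0.        , 249.41338629],
       [  0.        , 361.89516414, 195.21926229],
       [  0.        ,   0.        ,   1.        ]]), 'D': array([-0.03896432,  0.        ,  0.        ,  0.        ,  0.        ]), 'eye': array([1.14687838, 0.2485343 , 0.48502388]), 'rotation': array([-122.92863361,    0.59910345,  109.13920558])}
top {'K': array([[480.15733334,   0.        , 259.070467  ],
       [  0.        , 480.15733334, 185.13200478],
       [  0.        ,   0.        ,   1.        ]]), 'D': array([-0.01896164,  0.        ,  0.        ,  0.        ,  0.        ]), 'eye': array([0.39741074, 0.01022042, 0.94092446]), 'rotation': array([-171.15304818,    1.74079705,  -89.68717262])}
wrist {'K': array([[267.9693978 ,   0.        , 252.59818872],
       [  0.        , 267.9693978 , 188.88246091],
       [  0.        ,   0.        ,   1.        ]]), 'D': array([-0.05269232,  0.        ,  0.        ,  0.        ,  0.        ]), 'eye': array([ 0.31884381, -0.45379599,  0.37287344]), 'rotation': array([ 1.62049272e+02,  1.12476141e-01, -6.31725526e+01])}
```

View pics/scene0.png

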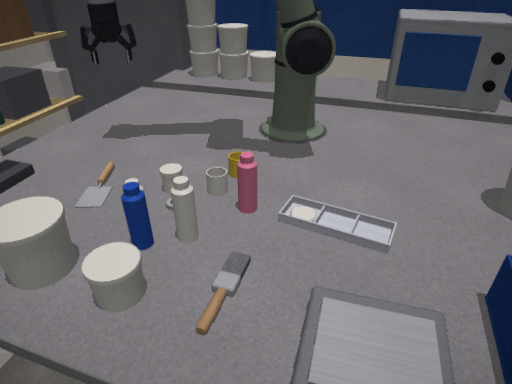

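View pics/top0.png

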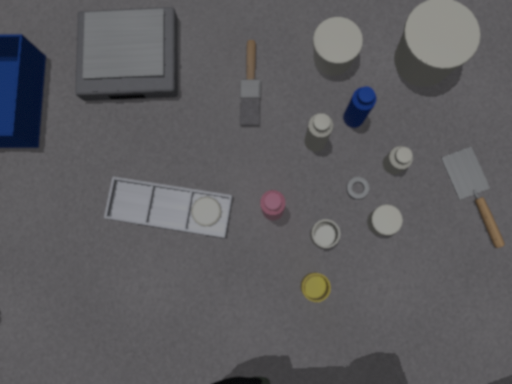

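View pics/wrist0.png

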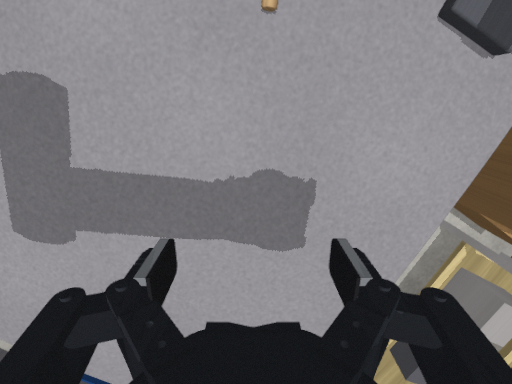

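Run:
```python
import cv2,numpy as np
t=cv2.imread("pics/top0.png");s=cv2.imread("pics/scene0.png")
f=lambda im,x0,y0,w,h,k:cv2.resize(im[y0:y0+h,x0:x0+w],None,fx=k,fy=k,interpolation=cv2.INTER_CUBIC)
cv2.imwrite("pics/c1.png",f(t,280,90,150,110,5))
cv2.imwrite("pics/c1b.png",f(t,290,190,120,110,5))
cv2.imwrite("pics/c2.png",f(t,95,170,150,75,5))
cv2.imwrite("pics/c3.png",f(s,110,140,160,120,5))
```

```text
(no output)
```

View pics/c1.png

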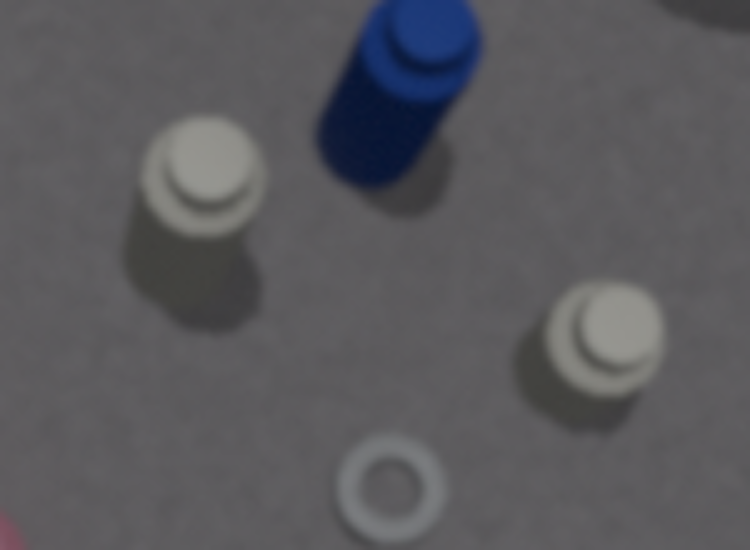

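View pics/c1b.png

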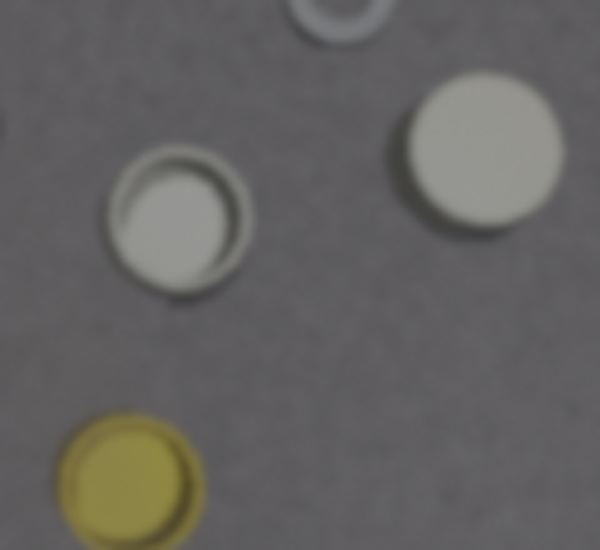

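View pics/c2.png

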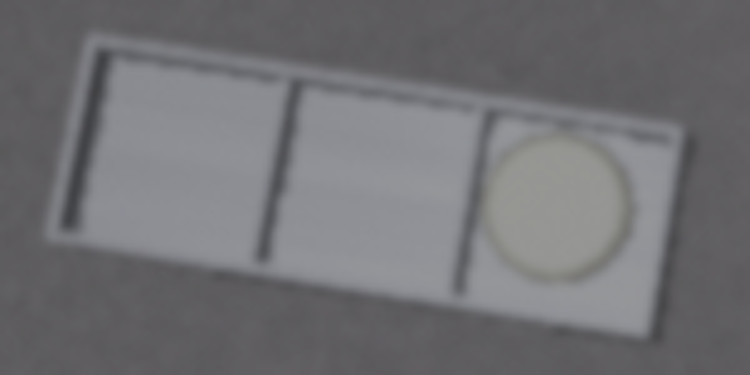

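View pics/c3.png

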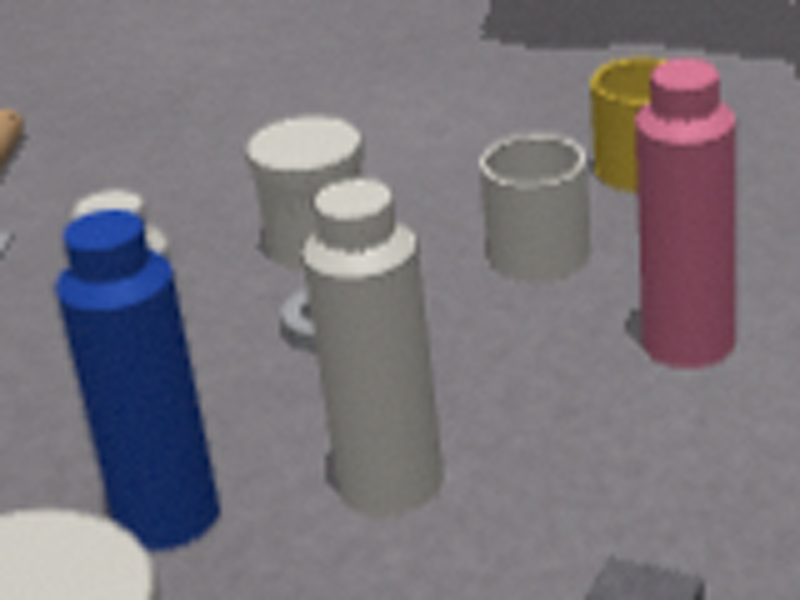

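```bash
cat > h.py <<'E'
import numpy as np,cv2
from scipy.spatial.transform import Rotation as R
from rig import *
def ray(p,uv):
    u=cv2.undistortPoints(np.array([[uv]],float),p["K"],p["D"])[0,0]
    return p["eye"],R.from_euler('xyz',p["rotation"],degrees=True).as_matrix()@np.array([u[0],u[1],1])
def onz(p,uv,z):
    e,d=ray(p,uv);return e+d*(z-e[2])/d[2]
def two(pa,ua,pb,ub):
    e1,d1=ray(pa,ua);e2,d2=ray(pb,ub);d1=d1/np.linalg.norm(d1);d2=d2/np.linalg.norm(d2)
    A=np.c_[d1,-d2];t=np.linalg.lstsq(A,e2-e1,rcond=None)[0]
    a,b=e1+t[0]*d1,e2+t[1]*d2;return (a+b)/2,np.linalg.norm(a-b)
def crop(u,x0,y0,k=5): return [(u[0]+.5)/k-.5+x0,(u[1]+.5)/k-.5+y0]
E
python3 - <<'E'
from h import *
np.set_printoptions(precision=4,suppress=True)
T=camera_params("top");S=camera_params("scene")
print("pot",onz(T,crop((180,220),290,190),.055),onz(S,crop((533,160),110,140),.055),two(T,crop((180,220),290,190),S,crop((533,160),110,140)))
print("bottle",onz(T,crop((210,158),280,90),.14),onz(S,crop((353,198),110,140),.14),two(T,crop((210,158),280,90),S,crop((353,198),110,140)))
print("jar",onz(T,crop((486,150),290,190),.06),"ring",onz(T,crop((390,488),280,90),0.01),"short",onz(T,crop((622,325),280,90),.082))
print("blue",onz(T,crop((435,30),280,90),.14),onz(S,crop((105,232),110,140),.14))
print("pink",onz(T,(273,198),.14),onz(S,crop((685,75),110,140),.14))
print("yellow",onz(T,crop((130,484),290,190),.055))
c=np.array([onz(T,crop(u,95,170),.022) for u in [(90,34),(686,126),(652,340),(46,240)]]);print(c,c.mean(0))
m=(c[0]+c[3]-c[1]-c[2])[:2];print("len",np.linalg.norm(m)/2,np.linalg.norm(c[0]-c[3]),np.linalg.norm(c[1]-c[2]))
# +y axis direction m
y=m/np.linalg.norm(m);yaw=np.degrees(np.arctan2(-y[0],y[1]));print("yaw",yaw)
w=(c[0]+c[1]-c[2]-c[3])[:2];print("yaw2",np.degrees(np.arctan2(w[1],w[0])))
print("pot bay",c.mean(0)[:2]+.078*y,"lid bay",c.mean(0)[:2]-.078*y)
print("lid",onz(T,crop((557,207),95,170),.014))
E
```

```text
pot [ 0.4454 -0.0846  0.055 ] [ 0.4463 -0.085   0.055 ] (array([ 0.4456, -0.085 ,  0.0546]), np.float64(0.0007629396859024499))
bottle [ 0.6333 -0.0717  0.14  ] [ 0.633  -0.0723  0.14  ] (array([ 0.6333, -0.0719,  0.1402]), np.float64(0.00046536671184834415))
jar [ 0.471  -0.1958  0.06  ] ring [ 0.5383 -0.153   0.01  ] short [ 0.5873 -0.2259  0.082 ]
blue [ 0.6789 -0.15    0.14  ] [ 0.6837 -0.1482  0.14  ]
pink [0.5001 0.0117 0.14  ] [0.4967 0.0128 0.14  ]
yellow [ 0.3504 -0.0652  0.055 ]
[[0.5575 0.327  0.022 ]
 [0.5214 0.0916 0.022 ]
 [0.4389 0.1035 0.022 ]
 [0.4764 0.34   0.022 ]] [0.4985 0.2155 0.022 ]
len 0.23882834270392153 0.08218439724841212 0.08334331672303594
yaw -8.865015555560722
yaw2 -8.651365419149712
pot bay [0.5106 0.2926] lid bay [0.4865 0.1385]
lid [0.4906 0.1422 0.014 ]
```

```bash
cat >> h.py <<'E'
def rel(pos,yaw=None):
    s=get_state();M=R.from_euler('xyz',s["tcp_rot"],degrees=True)
    d=M.inv().apply(np.array(pos)-s["ee_pos"])*1000
    w=np.zeros(3)
    G=M if yaw is None else R.from_euler('xyz',[180,0,yaw],degrees=True)
    w=(M.inv()*G).as_rotvec()
    print("t",round(float(s["clock"]),2),"at",s["ee_pos"].round(4),s["tcp_rot"].round(1),"| shift",d.round(1),"turn",w.round(3),"dist",np.linalg.norm(d).round(), "F",s["force"].round(1),"w",round(float(s["grip_width"]),4))
E
python3 -c "
from h import *
rel((.4457,-.0848,.2),26.86)"
```

```text
t 0.15 at [ 0.2484 -0.4903  0.2527] [-179.9   -0.    26.9] | shift [ 359.2 -272.5   53.1] turn [-0.001 -0.     0.   ] dist 454.0 F [-0.8  0.5  0.8] w 0.0855
```

```bash
python3 -m pendant '[[36,-27,5,0,0,0,1],[80,-61,10,0,0,0,1],[124,-94,15,0,0,0,1],[168,-127,20,0,0,0,1],[212,-161,25,0,0,0,1],[256,-194,30,0,0,0,1],[300,-228,35,0,0,0,1],[335,-254,40,0,0,0,1]]'; python3 -c "
from h import *
rel((.4457,-.0848,.2),26.86)"
```

```text
clock: 0.95
ee_pos: [0.4212, -0.135, 0.216]
tcp_rot: [180.0, -0.0, 26.8]
force: [1.0, -1.0, 0.3]
grip_width: 0.0853
t 0.95 at [ 0.4212 -0.135   0.216 ] [180.   -0.   26.8] | shift [ 44.5 -33.7  16. ] turn [ 0. -0. -0.] dist 58.0 F [ 1.  -1.   0.3] w 0.0853
```

```bash
python3 -m pendant '[[24,-18,14,0,0,0,1],[24,-18,14,0,0,0,1],[24,-18,14,0,0,0,1],[24,-18,14,0,0,0,1]]'; python3 -c "
from h import *
rel((.4457,-.0848,.2),26.86)
cv2.imwrite('pics/w1.png',snapshot('wrist')[:,:,::-1])
p=camera_params('wrist');Rm=R.from_euler('xyz',p['rotation'],degrees=True)
q=np.array([[.4457+.026*np.cos(a),-.0848+.026*np.sin(a),.055] for a in np.linspace(0,6.283,9)])
print(cv2.projectPoints(Rm.inv().apply(q-p['eye']),np.zeros(3),np.zeros(3),p['K'],p['D'])[0][:,0].round(0).tolist())
"
```

```text
clock: 1.35
ee_pos: [0.4339, -0.1107, 0.2023]
tcp_rot: [180.0, 0.0, 26.8]
force: [0.1, -0.0, -0.6]
grip_width: 0.0857
t 1.35 at [ 0.4339 -0.1107  0.2023] [180.    0.   26.8] | shift [ 22.2 -17.8   2.3] turn [ 0.     0.    -0.001] dist 29.0 F [ 0.1 -0.  -0.6] w 0.0857
[[247.0, 138.0], [227.0, 137.0], [212.0, 150.0], [212.0, 169.0], [225.0, 183.0], [244.0, 184.0], [258.0, 172.0], [260.0, 153.0], [247.0, 138.0]]
```

View pics/w1.png

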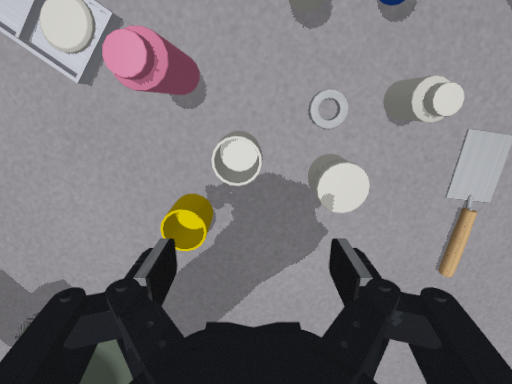

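```bash
python3 -m pendant '[[22,-18,22,0,0,0,1],[22,-18,52,0,0,0,1],[22,-18,82,0,0,0,1],[22,-18,82,0,0,0,1],[22,-18,82,0,0,0,1]]'; python3 -c "
from h import *
rel((.4457,-.0848,.046),26.86)
for n in ('scene','top'): cv2.imwrite('pics/b_%s.png'%n,snapshot(n)[:,:,::-1])
"
```

```text
clock: 1.9
ee_pos: [0.4453, -0.0848, 0.1205]
tcp_rot: [-180.0, 0.0, 26.8]
force: [-0.3, -0.4, 0.8]
grip_width: 0.0853
t 1.9 at [ 0.4453 -0.0848  0.1205] [-180.     0.    26.8] | shift [ 0.4  0.3 74.5] turn [-0.001  0.001 -0.002] dist 75.0 F [-0.3 -0.4  0.8] w 0.0853
```

View pics/b_scene.png

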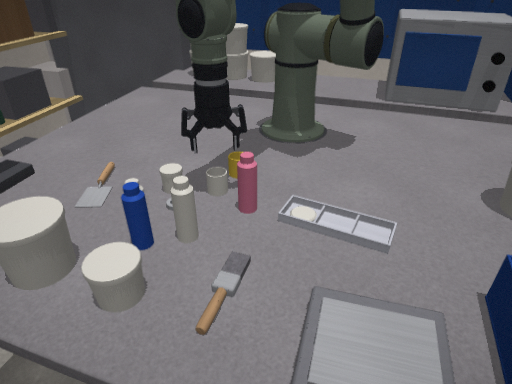

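The gripper (213,125) hangs over the white pot (217,180), clear of the jar and the pink bottle. I'm going down and closing.

```bash
python3 -m pendant '[[0,0,25,0,0,0,1],[0,0,50,0,0,0,1],[0,0,65,0,0,0,1],[0,0,74,0,0,0,1],[0,0,74,0,0,0,1],[0,0,74,0,0,0,1]]' && python3 -m pendant '[[0,0,0,0,0,0,0.7],[0,0,0,0,0,0,0.6],[0,0,0,0,0,0,0.5],[0,0,0,0,0,0,0.3],[0,0,0,0,0,0,0.3],[0,0,0,0,0,0,0.3],[0,0,0,0,0,0,0.3]]' 30
```

```text
clock: 2.6
ee_pos: [0.4464, -0.0844, 0.0471]
tcp_rot: [179.9, -0.1, 26.8]
force: [-0.2, -1.1, 0.6]
grip_width: 0.0856
clock: 3.3
ee_pos: [0.4461, -0.0842, 0.0471]
tcp_rot: [179.9, -0.1, 26.9]
force: [-0.5, 0.1, 7.0]
grip_width: 0.0516
```

```bash
python3 -m pendant '[[0,0,-5,0,0,0,0.3],[0,0,-15,0,0,0,0.3],[0,0,-30,0,0,0,0.3],[0,0,-30,0,0,0,0.3]]'; python3 -c "
from h import *
rel((.4457,-.0848,.22),26.86)
for n in ('scene','wrist'): cv2.imwrite('pics/c_%s.png'%n,snapshot(n)[:,:,::-1])
im=cv2.imread('pics/c_scene.png')[60:240,130:330];cv2.imwrite('pics/c_s2.png',cv2.resize(im,None,fx=3,fy=3))
"
```

```text
clock: 3.7
ee_pos: [0.4469, -0.0844, 0.078]
tcp_rot: [179.9, -0.1, 26.9]
force: [0.2, 0.3, -0.6]
grip_width: 0.0517
t 3.7 at [ 0.4469 -0.0844  0.078 ] [ 1.799e+02 -1.000e-01  2.690e+01] | shift [-9.00e-01  1.00e-01 -1.42e+02] turn [ 0.002 -0.002  0.   ] dist 142.0 F [ 0.2  0.3 -0.6] w 0.0517
```

View pics/c_s2.png

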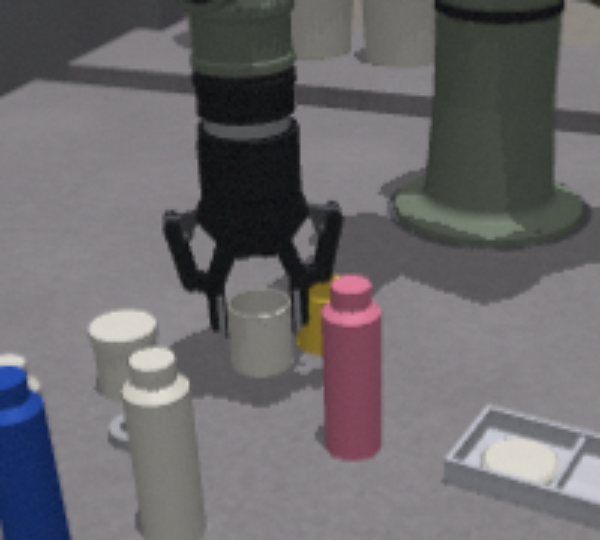

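View pics/c_wrist.png

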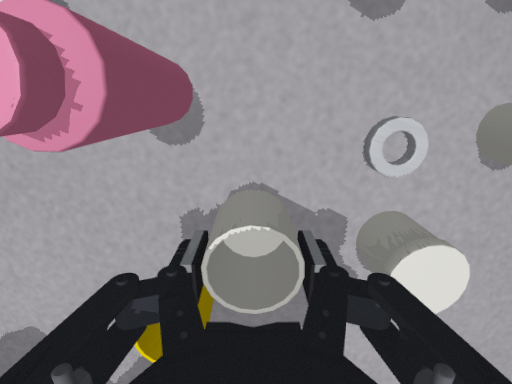

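Pot held upright, about 30 mm up (wrist view: rim centred at (253,270) between the pads). I'm lifting above the pink bottle's height and carrying it.

```bash
python3 -m pendant '[[0,0,-30,0,0,0,0.3],[0,0,-70,0,0,0,0.3],[0,0,-110,0,0,0,0.3],[0,0,-145,0,0,0,0.3],[0,0,-160,0,0,0,0.3],[0,0,-160,0,0,0,0.3],[0,0,-160,0,0,0,0.3]]'; python3 -c "
from h import *
rel((.5104,.2926,.235),81)
"
```

```text
clock: 4.5
ee_pos: [0.4451, -0.0838, 0.2351]
tcp_rot: [-180.0, 0.0, 26.9]
force: [-0.2, 0.2, -1.7]
grip_width: 0.0518
t 4.5 at [ 0.4451 -0.0838  0.2351] [-180.     0.    26.9] | shift [ 2.283e+02 -3.063e+02  2.000e-01] turn [-0.001  0.    -0.945] dist 382.0 F [-0.2  0.2 -1.7] w 0.0518
```

```bash
python3 -m pendant '[[15,-20,0,0,0,-0.08,0.3],[40,-55,0,0,0,-0.2,0.3],[65,-88,0,0,0,-0.32,0.3],[90,-121,0,0,0,-0.44,0.3],[115,-154,0,0,0,-0.56,0.3],[140,-188,0,0,0,-0.68,0.3],[165,-221,0,0,0,-0.8,0.3],[190,-255,0,0,0,-0.9,0.3]]'; python3 -c "
from h import *
rel((.5104,.2926,.235),81)
"
```

```text
clock: 5.3
ee_pos: [0.4987, 0.2307, 0.2335]
tcp_rot: [-179.8, 0.1, 78.7]
force: [1.2, -0.0, -1.0]
grip_width: 0.052
t 5.3 at [0.4987 0.2307 0.2335] [-1.798e+02  1.000e-01  7.870e+01] | shift [63.  -0.7 -1.6] turn [-0.003  0.002 -0.04 ] dist 63.0 F [ 1.2 -0.  -1. ] w 0.052
```

```bash
python3 -m pendant '[[35,0,0,0,0,-0.04,0.3],[63,-1,20,0,0,-0.04,0.3],[63,-1,50,0,0,-0.04,0.3],[63,-1,80,0,0,-0.04,0.3],[63,-1,110,0,0,-0.04,0.3],[63,-1,110,0,0,-0.04,0.3],[63,-1,110,0,0,-0.04,0.3]]'; python3 -c "
from h import *
rel((.5104,.2926,.051),81)
for n in ('scene','top','wrist'): cv2.imwrite('pics/d_%s.png'%n,snapshot(n)[:,:,::-1])
im=cv2.imread('pics/d_scene.png')[60:260,250:450];cv2.imwrite('pics/d_s2.png',cv2.resize(im,None,fx=3,fy=3))
"
```

```text
clock: 6.0
ee_pos: [0.5102, 0.2907, 0.1245]
tcp_rot: [-179.8, 0.1, 80.7]
force: [0.1, 0.0, -0.2]
grip_width: 0.0516
t 6.0 at [0.5102 0.2907 0.1245] [-1.798e+02  1.000e-01  8.070e+01] | shift [ 2.   0.1 73.5] turn [-0.003  0.002 -0.005] dist 74.0 F [ 0.1  0.  -0.2] w 0.0516
```

View pics/d_s2.png

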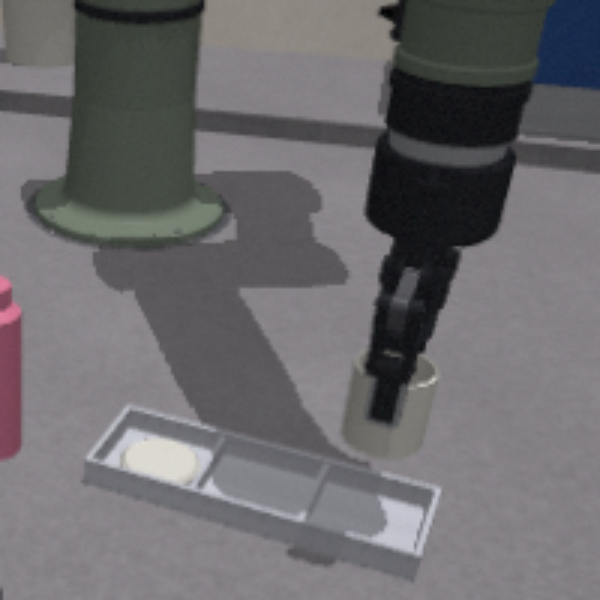

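View pics/d_wrist.png

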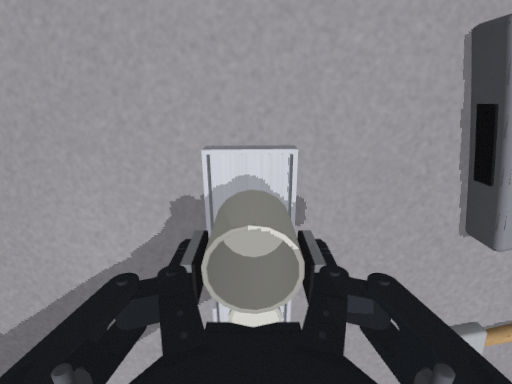

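Run:
```python
from h import *
rel((.5104,.2926,.051),81)
p=camera_params('wrist')
a,b=onz(p,(203,148),.022),onz(p,(297,147.5),.022);print(a,b,np.linalg.norm(a-b))
print("bay from wrist",((a+b)/2)[:2]-.041*np.array([.152,.988]))
```

```text
t 6.15 at [0.5125 0.2916 0.1275] [ 1.799e+02 -1.000e-01  8.070e+01] | shift [ 0.5 -2.4 76.5] turn [ 0.002 -0.001 -0.005] dist 76.0 F [-0.9  0.2  0.2] w 0.0517
[0.47796535 0.34115136 0.022     ] [0.55650779 0.32864802 0.022     ] 0.07953142747739529
bay from wrist [0.51100457 0.29439169]
```

```bash
python3 -m pendant '[[1,-1,20,0,0,0,0.3],[1,-1,40,0,0,0,0.3],[1,-1,55,0,0,0,0.3],[1,-1,65,0,0,0,0.3],[1,-1,68,0,0,0,0.3],[1,-1,68,0,0,0,0.3],[1,-1,68,0,0,0,0.3],[1,-1,68,0,0,0,0.3]]';python3 -c "
from h import *
for i in range(3): rel((.5105,.293,.051),81);cv2.imwrite('pics/e_scene%d.png'%i,snapshot('scene')[:,:,::-1])
im=cv2.imread('pics/e_scene0.png')[140:260,250:410];cv2.imwrite('pics/e_s2.png',cv2.resize(im,None,fx=4,fy=4))
"
```

```text
clock: 6.95
ee_pos: [0.5113, 0.2927, 0.059]
tcp_rot: [179.9, -0.1, 80.7]
force: [-0.3, 0.4, -1.7]
grip_width: 0.0521
t 6.95 at [0.5113 0.2927 0.059 ] [ 1.799e+02 -1.000e-01  8.070e+01] | shift [ 0.1 -0.9  8. ] turn [ 0.001 -0.001 -0.005] dist 8.0 F [-0.3  0.4 -1.7] w 0.0521
t 7.0 at [0.5112 0.2927 0.0589] [179.9  -0.   80.7] | shift [ 0.2 -0.8  7.9] turn [ 0.001 -0.001 -0.005] dist 8.0 F [-0.6  0.  -0.5] w 0.0518
t 7.05 at [0.5111 0.2927 0.0588] [179.9  -0.   80.7] | shift [ 0.2 -0.6  7.8] turn [ 0.001 -0.001 -0.005] dist 8.0 F [ 0.  -0.5 -0.9] w 0.0517
```

View pics/e_s2.png

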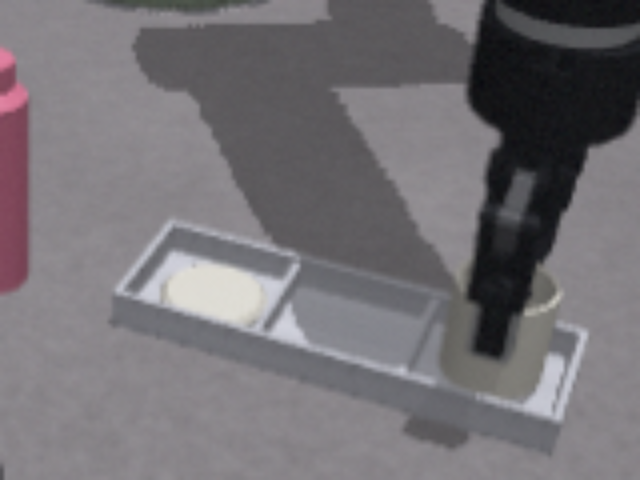

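The pot is just above the floor inside the end bay (crop (500,350)). I'm lowering it in small steps until I feel contact.

```bash
python3 -m pendant '[[0,0,2,0,0,0,0.3],[0,0,4,0,0,0,0.3],[0,0,5,0,0,0,0.3],[0,0,5,0,0,0,0.3],[0,0,5,0,0,0,0.3],[0,0,5,0,0,0,0.3]]'; python3 -m pendant '[[0,0,1,0,0,0,0.3],[0,0,1,0,0,0,0.3],[0,0,1,0,0,0,0.3]]';python3 -m pendant '[[0,0,1,0,0,0,0.3],[0,0,1,0,0,0,0.3],[0,0,1,0,0,0,0.3]]'
```

```text
clock: 7.7
ee_pos: [0.5107, 0.2924, 0.0531]
tcp_rot: [-180.0, 0.0, 80.7]
force: [-0.0, 0.4, -0.7]
grip_width: 0.0517
clock: 8.0
ee_pos: [0.5106, 0.2924, 0.0521]
tcp_rot: [-180.0, 0.0, 80.7]
force: [-1.5, 0.0, -0.5]
grip_width: 0.0517
clock: 8.3
ee_pos: [0.5108, 0.2925, 0.0512]
tcp_rot: [180.0, -0.0, 80.7]
force: [0.6, 0.4, -0.4]
grip_width: 0.0521
```

```bash
python3 -m pendant '[[0,0,1,0,0,0,0.3],[0,0,1,0,0,0,0.3],[0,0,1,0,0,0,0.3]]';python3 -m pendant '[[0,0,1,0,0,0,0.3],[0,0,1,0,0,0,0.3],[0,0,1,0,0,0,0.3]]'
```

```text
clock: 8.6
ee_pos: [0.5108, 0.2925, 0.0511]
tcp_rot: [180.0, -0.0, 80.7]
force: [-2.0, -0.8, 8.1]
grip_width: 0.052
clock: 8.9
ee_pos: [0.5108, 0.2925, 0.0511]
tcp_rot: [179.9, -0.0, 80.7]
force: [-4.8, -2.5, 15.8]
grip_width: 0.052
```

```bash
python3 -m pendant '[[0,0,-1.5,0,0,0,0.3],[0,0,-1.5,0,0,0,0.3],[0,0,-1.5,0,0,0,0.62],[0,0,-1.5,0,0,0,0.7],[0,0,-1.5,0,0,0,0.85],[0,0,-1.5,0,0,0,1],[0,0,-1.5,0,0,0,1],[0,0,-1.5,0,0,0,1]]'; python3 -m pendant '[[0,0,-15,0,0,0,1],[0,0,-40,0,0,0,1],[0,0,-80,0,0,0,1],[0,0,-120,0,0,0,1],[0,0,-155,0,0,0,1],[0,0,-180,0,0,0,1],[0,0,-190,0,0,0,1],[0,0,-190,0,0,0,1]]';python3 -c "
from h import *
rel((.6333,-.072,.25),81)
for n in ('scene','top'): cv2.imwrite('pics/f_%s.png'%n,snapshot(n)[:,:,::-1])
im=cv2.imread('pics/f_scene.png')[140:260,250:410];cv2.imwrite('pics/f_s2.png',cv2.resize(im,None,fx=4,fy=4))
im=cv2.imread('pics/f_top.png')[165:245,95:245];cv2.imwrite('pics/f_t2.png',cv2.resize(im,None,fx=5,fy=5))
"
```

```text
clock: 9.7
ee_pos: [0.5106, 0.2924, 0.0505]
tcp_rot: [-180.0, 0.0, 80.7]
force: [-0.0, 1.2, -0.4]
grip_width: 0.0852
clock: 10.5
ee_pos: [0.5114, 0.2927, 0.2417]
tcp_rot: [179.9, -0.1, 80.7]
force: [0.3, 0.7, 0.0]
grip_width: 0.0857
t 10.5 at [0.5114 0.2927 0.2417] [ 1.799e+02 -1.000e-01  8.070e+01] | shift [-340.3  179.2   -8.3] turn [ 0.002 -0.001 -0.005] dist 385.0 F [0.3 0.7 0. ] w 0.0857
```

View pics/f_s2.png

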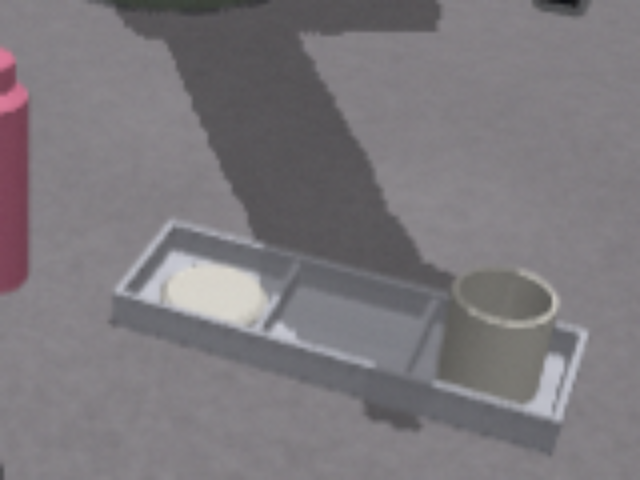

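View pics/f_t2.png

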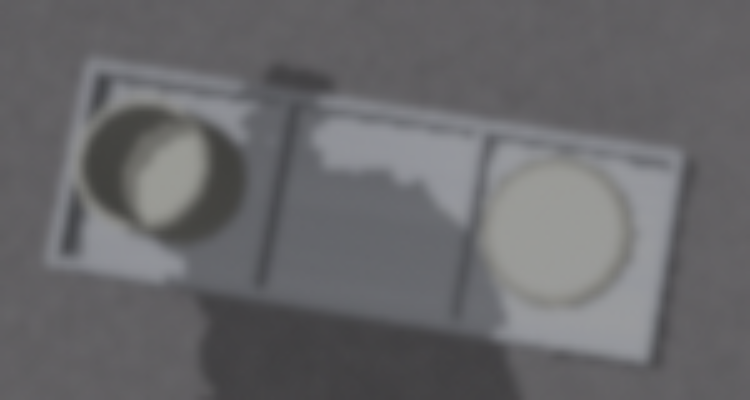

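Pot stands upright in its bay (scene crop (500,340)), and the lid is unmoved. Next, the tall bottle.

```bash
python3 -m pendant '[[-25,13,0,0,0,0,1],[-65,34,0,0,0,0,1],[-105,55,0,0,0,0,1],[-145,76,0,0,0,0,1],[-185,97,0,0,0,0,1],[-225,118,0,0,0,0,1],[-265,140,0,0,0,0,1],[-300,158,0,0,0,0,1]]'; python3 -c "
from h import *
rel((.6333,-.072,.25),81)"
```

```text
clock: 11.4
ee_pos: [0.6177, -0.0313, 0.2381]
tcp_rot: [-179.8, 0.0, 80.7]
force: [-0.5, 0.6, -0.0]
grip_width: 0.085
t 11.4 at [ 0.6177 -0.0313  0.2381] [-179.8    0.    80.7] | shift [-37.6  21.9 -12. ] turn [-0.003  0.    -0.006] dist 45.0 F [-0.5  0.6 -0. ] w 0.085
```

```bash
python3 -m pendant '[[-20,11,-8,0,0,0,1],[-39,21,-10,0,0,0,1],[-39,21,-10,0,0,0,1],[-39,21,-10,0,0,0,1],[-39,21,-10,0,0,0,1]]'; python3 -c "
from h import *
for i in range(1): rel((.6333,-.072,.101),81)
cv2.imwrite('pics/g_w.png',snapshot('wrist')[:,:,::-1]);cv2.imwrite('pics/g_s.png',snapshot('scene')[:,:,::-1])
rel((.6333,-.072,.101),81)
p=camera_params('wrist');Rm=R.from_euler('xyz',p['rotation'],degrees=True)
q=np.array([[.6333,-.072,.14],[.6333,-.072,.0]])
print(cv2.projectPoints(Rm.inv().apply(q-p['eye']),np.zeros(3),np.zeros(3),p['K'],p['D'])[0][:,0].round(1).tolist())
"
```

```text
clock: 11.9
ee_pos: [0.6317, -0.0699, 0.2492]
tcp_rot: [-179.8, -0.0, 80.8]
force: [0.4, 0.6, -0.9]
grip_width: 0.0856
t 11.9 at [ 0.6317 -0.0699  0.2492] [-179.8   -0.    80.8] | shift [ -1.8   2.3 148.2] turn [-0.003 -0.001 -0.004] dist 148.0 F [ 0.4  0.6 -0.9] w 0.0856
t 12.0 at [ 0.6321 -0.0698  0.25  ] [-179.9   -0.    80.8] | shift [ -2.1   1.7 148.9] turn [-0.001 -0.    -0.003] dist 149.0 F [-0.3  0.1  0.2] w 0.0852
[[254.9, 196.6], [254.2, 163.3]]
```

View pics/g_w.png

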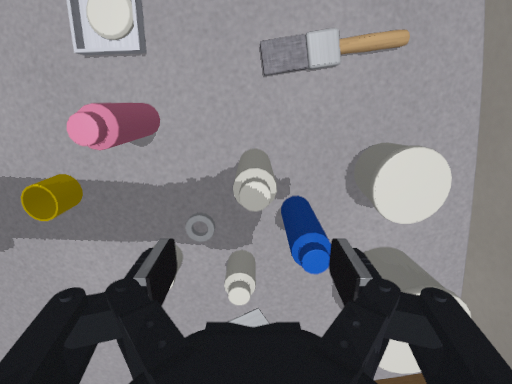

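View pics/g_s.png

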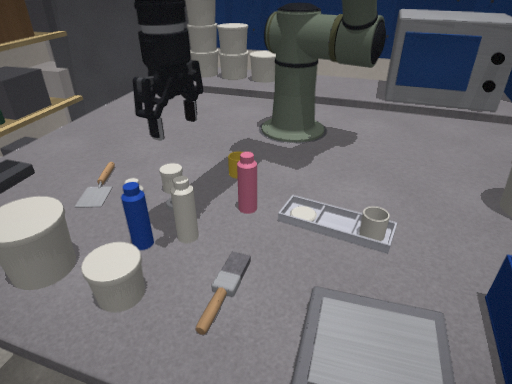

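Wrist view: the tall bottle's cap is at (255,195), against (255,197) predicted. The blue bottle (310,245) is clear of the jaw line. I'm going down.

```bash
python3 -m pendant '[[-2,2,30,0,0,0,1],[-2,2,65,0,0,0,1],[-2,2,95,0,0,0,1],[-2,2,120,0,0,0,1],[-2,2,138,0,0,0,1],[-2,2,148,0,0,0,1],[-2,2,148,0,0,0,1],[-2,2,148,0,0,0,1]]' && python3 -c "
from h import *
rel((.6333,-.072,.101),81)
cv2.imwrite('pics/h_s.png',cv2.resize(snapshot('scene')[40:260,80:300,::-1],None,fx=2.5,fy=2.5))"
```

```text
clock: 12.8
ee_pos: [0.6347, -0.073, 0.1034]
tcp_rot: [179.9, 0.0, 80.7]
force: [-0.9, -0.5, 0.6]
grip_width: 0.0854
t 12.8 at [ 0.6347 -0.073   0.1034] [179.9   0.   80.7] | shift [ 0.8 -1.6  2.3] turn [ 0.001  0.    -0.004] dist 3.0 F [-0.9 -0.5  0.6] w 0.0854
```

View pics/h_s.png

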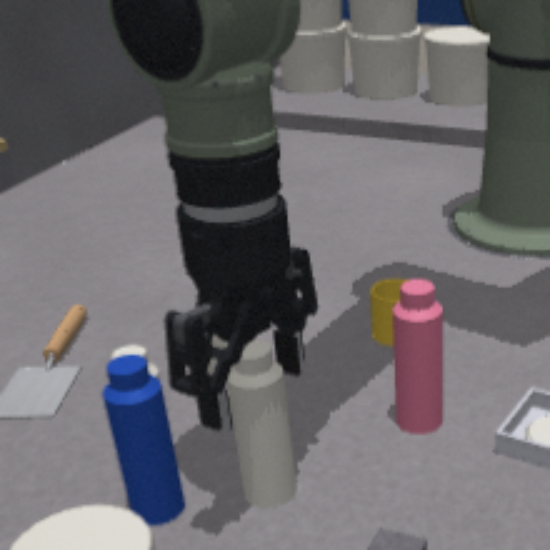

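```bash
python3 -m pendant '[[0,-1,1,0,0,0,0.8],[0,-1,1,0,0,0,0.65],[0,-1,1,0,0,0,0.55],[0,-1,1,0,0,0,0.3],[0,-1,1,0,0,0,0.3],[0,-1,1,0,0,0,0.3],[0,-1,1,0,0,0,0.3]]' 40;python3 -c "
from h import *
rel((.6333,-.072,.101),81)"; python3 -m pendant '[[0,0,-5,0,0,0,0.3],[0,0,-15,0,0,0,0.3],[0,0,-30,0,0,0,0.3],[0,0,-30,0,0,0,0.3],[0,0,-30,0,0,0,0.3]]';python3 -c "
from h import *
rel((.6333,-.072,.101),81)
cv2.imwrite('pics/i_s.png',cv2.resize(snapshot('scene')[40:260,80:300,::-1],None,fx=2.5,fy=2.5))"
```

```text
clock: 13.55
ee_pos: [0.6335, -0.0732, 0.1023]
tcp_rot: [180.0, 0.0, 80.7]
force: [-1.8, 0.3, 5.9]
grip_width: 0.043
t 13.55 at [ 0.6335 -0.0732  0.1023] [180.    0.   80.7] | shift [ 1.2 -0.4  1.3] turn [ 0.001  0.    -0.005] dist 2.0 F [-1.8  0.3  5.9] w 0.043
clock: 14.05
ee_pos: [0.6336, -0.0732, 0.1318]
tcp_rot: [180.0, 0.0, 80.7]
force: [-0.6, 0.7, -1.7]
grip_width: 0.0431
t 14.05 at [ 0.6336 -0.0732  0.1318] [180.    0.   80.7] | shift [ 1.2 -0.5 30.8] turn [ 0.001  0.    -0.005] dist 31.0 F [-0.6  0.7 -1.7] w 0.0431
```

View pics/i_s.png

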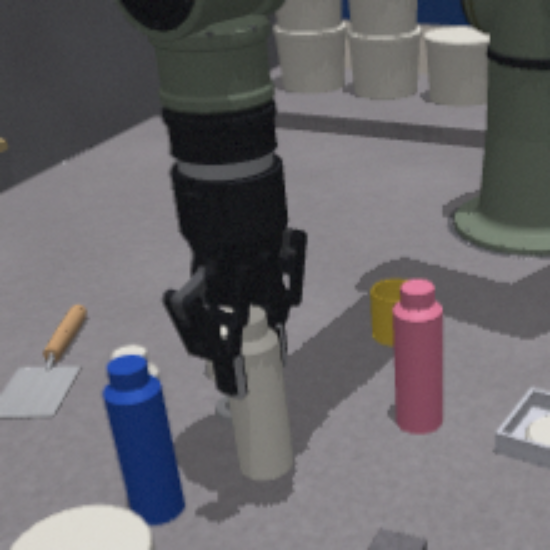

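```bash
python3 -m pendant '[[0,0,-20,0,0,0,0.3],[0,0,-55,0,0,0,0.3],[0,0,-90,0,0,0,0.3],[0,0,-120,0,0,0,0.3],[0,0,-138,0,0,0,0.3],[0,0,-138,0,0,0,0.3],[0,0,-138,0,0,0,0.3]]';python3 -c "
from h import *
rel((.4985,.2155,.27),81)"
```

```text
clock: 14.8
ee_pos: [0.6329, -0.0731, 0.2684]
tcp_rot: [-179.9, -0.0, 80.7]
force: [-0.5, -0.1, -2.8]
grip_width: 0.0427
t 14.8 at [ 0.6329 -0.0731  0.2684] [-179.9   -0.    80.7] | shift [ 263.1 -179.2   -1.4] turn [-0.001 -0.    -0.005] dist 318.0 F [-0.5 -0.1 -2.8] w 0.0427
```

```bash
python3 -m pendant '[[15,-10,0,0,0,0,0.3],[45,-31,0,0,0,0,0.3],[78,-53,0,0,0,0,0.3],[111,-76,0,0,0,0,0.3],[144,-98,0,0,0,0,0.3],[177,-121,0,0,0,0,0.3],[208,-142,0,0,0,0,0.3],[235,-160,0,0,0,0,0.3]]';python3 -m pendant '[[20,-14,0,0,0,0,0.3],[28,-19,0,0,0,0,0.3],[28,-19,20,0,0,0,0.3],[28,-19,50,0,0,0,0.3],[28,-19,80,0,0,0,0.3],[28,-19,105,0,0,0,0.3],[28,-19,110,0,0,0,0.3],[28,-19,110,0,0,0,0.3]]';python3 -c "
from h import *
rel((.4985,.2155,.1063),81)
for n in ('scene','top','wrist'): cv2.imwrite('pics/j_%s.png'%n,snapshot(n)[:,:,::-1])
rel((.4985,.2155,.1063),81)
im=cv2.imread('pics/j_scene.png')[80:260,230:430];cv2.imwrite('pics/j_s2.png',cv2.resize(im,None,fx=3.5,fy=3.3))
"
```

```text
clock: 15.6
ee_pos: [0.5104, 0.1866, 0.2678]
tcp_rot: [-179.8, 0.0, 80.8]
force: [-0.3, -1.1, -2.0]
grip_width: 0.043
clock: 16.4
ee_pos: [0.4979, 0.2148, 0.1584]
tcp_rot: [-179.8, 0.1, 80.7]
force: [0.2, -0.1, -1.1]
grip_width: 0.0433
t 16.4 at [0.4979 0.2148 0.1584] [-1.798e+02  1.000e-01  8.070e+01] | shift [ 0.9  0.6 52.1] turn [-0.003  0.001 -0.005] dist 52.0 F [ 0.2 -0.1 -1.1] w 0.0433
t 16.55 at [0.5    0.2155 0.1609] [ 1.799e+02 -1.000e-01  8.070e+01] | shift [-0.3 -1.6 54.6] turn [ 0.002 -0.001 -0.005] dist 55.0 F [ 1.3  0.1 -1.5] w 0.0428
```

View pics/j_s2.png

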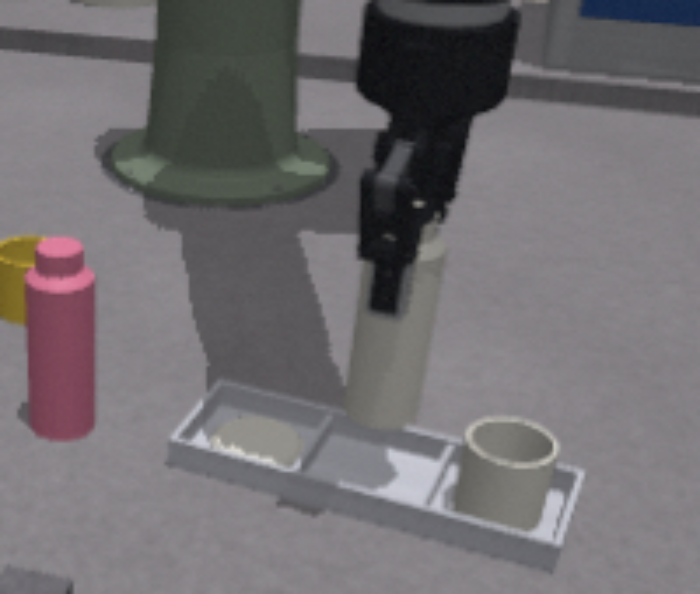

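View pics/j_wrist.png

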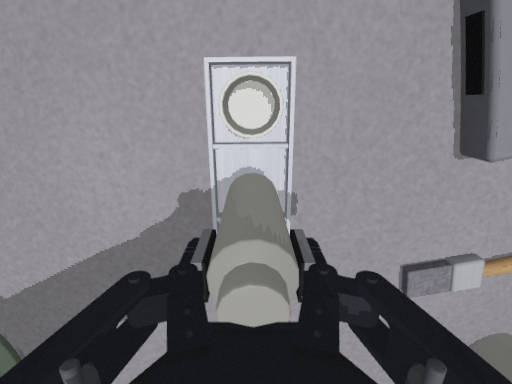

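```bash
python3 -m pendant '[[0,0,15,0,0,0,0.3],[0,0,30,0,0,0,0.3],[0,0,40,0,0,0,0.3],[0,0,45,0,0,0,0.3],[0,0,47,0,0,0,0.3],[0,0,47,0,0,0,0.3],[0,0,47,0,0,0,0.3],[0,0,47,0,0,0,0.3]]';python3 -c "
from h import *
rel((.4985,.2155,.1063),81)
cv2.imwrite('pics/k_s2.png',cv2.resize(snapshot('scene')[120:260,250:410,::-1],None,fx=4,fy=4))
rel((.4985,.2155,.1063),81)
"
```

```text
clock: 17.35
ee_pos: [0.4995, 0.2154, 0.1131]
tcp_rot: [179.9, -0.0, 80.7]
force: [-0.2, 0.6, -2.7]
grip_width: 0.043
t 17.35 at [0.4995 0.2154 0.1131] [179.9  -0.   80.7] | shift [-0.1 -1.   6.8] turn [ 0.001 -0.    -0.005] dist 7.0 F [-0.2  0.6 -2.7] w 0.043
t 17.4 at [0.4994 0.2154 0.113 ] [180.   -0.   80.7] | shift [-0.1 -0.9  6.7] turn [ 0.001 -0.    -0.005] dist 7.0 F [ 0.  -0.4 -2. ] w 0.043
```

View pics/k_s2.png

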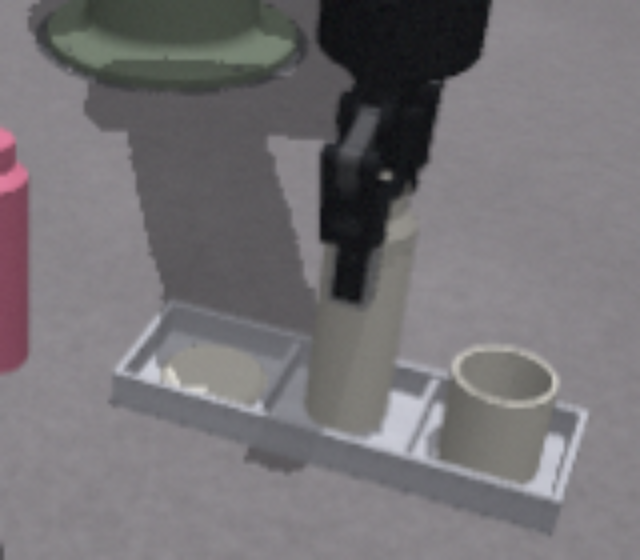

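The bottle is inside the middle bay, a few mm above the floor (crop (350,420)). I'm creeping down.

```bash
python3 -m pendant '[[0,0,2,0,0,0,0.3],[0,0,4,0,0,0,0.3],[0,0,4.5,0,0,0,0.3],[0,0,4.5,0,0,0,0.3],[0,0,4.5,0,0,0,0.3],[0,0,4.5,0,0,0,0.3]]'; python3 -m pendant '[[0,0,1,0,0,0,0.3],[0,0,1,0,0,0,0.3],[0,0,1,0,0,0,0.3]]';python3 -m pendant '[[0,0,1,0,0,0,0.3],[0,0,1,0,0,0,0.3],[0,0,1,0,0,0,0.3]]'
```

```text
clock: 18.0
ee_pos: [0.4991, 0.2153, 0.1081]
tcp_rot: [180.0, -0.0, 80.7]
force: [0.6, -0.7, -2.5]
grip_width: 0.0432
clock: 18.3
ee_pos: [0.499, 0.2153, 0.1071]
tcp_rot: [-180.0, 0.0, 80.7]
force: [0.3, 0.5, -1.2]
grip_width: 0.0432
clock: 18.6
ee_pos: [0.4992, 0.2153, 0.1063]
tcp_rot: [180.0, -0.0, 80.7]
force: [-0.2, -1.0, 0.6]
grip_width: 0.0429
```

```bash
python3 -m pendant '[[0,0,1,0,0,0,0.3],[0,0,1,0,0,0,0.3],[0,0,1,0,0,0,0.3]]'
```

```text
clock: 18.9
ee_pos: [0.4992, 0.2155, 0.1062]
tcp_rot: [180.0, -0.0, 80.7]
force: [-3.0, -0.3, 9.4]
grip_width: 0.0431
```

Contact confirmed (9 N). I'm backing off 1 mm, opening gently and withdrawing upward.

```bash
python3 -m pendant '[[0,0,-0.9,0,0,0,0.3],[0,0,-0.9,0,0,0,0.3],[0,0,-0.9,0,0,0,0.52],[0,0,-0.9,0,0,0,0.6],[0,0,-0.9,0,0,0,0.8],[0,0,-0.9,0,0,0,1],[0,0,-0.9,0,0,0,1],[0,0,-0.9,0,0,0,1]]'; python3 -m pendant '[[0,0,-10,0,0,0,1],[0,0,-30,0,0,0,1],[0,0,-60,0,0,0,1],[0,0,-95,0,0,0,1],[0,0,-125,0,0,0,1],[0,0,-140,0,0,0,1],[0,0,-140,0,0,0,1],[0,0,-140,0,0,0,1]]';python3 -c "
from h import *
rel((.4985,.2155,.1063),81)
cv2.imwrite('pics/l_s.png',snapshot('scene')[:,:,::-1])
cv2.imwrite('pics/l_w.png',snapshot('wrist')[:,:,::-1])
cv2.imwrite('pics/l_s2.png',cv2.resize(cv2.imread('pics/l_s.png')[120:260,250:410],None,fx=4,fy=4))
"
```

```text
clock: 19.7
ee_pos: [0.4991, 0.2153, 0.106]
tcp_rot: [-180.0, -0.0, 80.7]
force: [0.9, 1.0, 0.3]
grip_width: 0.0854
clock: 20.5
ee_pos: [0.499, 0.2153, 0.2461]
tcp_rot: [180.0, -0.0, 80.7]
force: [-0.4, 0.8, -0.8]
grip_width: 0.0853
t 20.5 at [0.499  0.2153 0.2461] [180.   -0.   80.7] | shift [ 1.000e-01 -6.000e-01  1.398e+02] turn [ 0.    -0.    -0.005] dist 140.0 F [-0.4  0.8 -0.8] w 0.0853
```

View pics/l_s2.png

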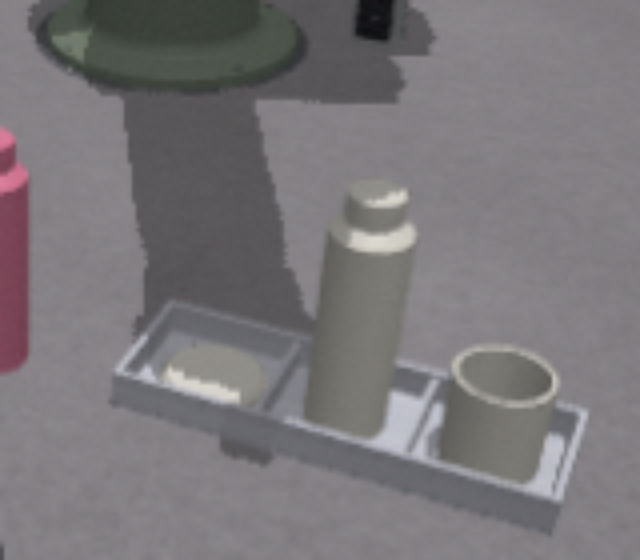

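View pics/l_w.png

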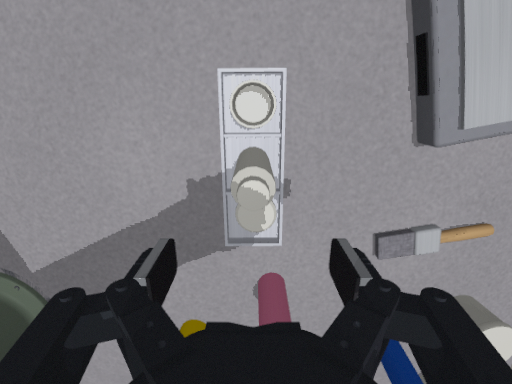

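View pics/l_s.png

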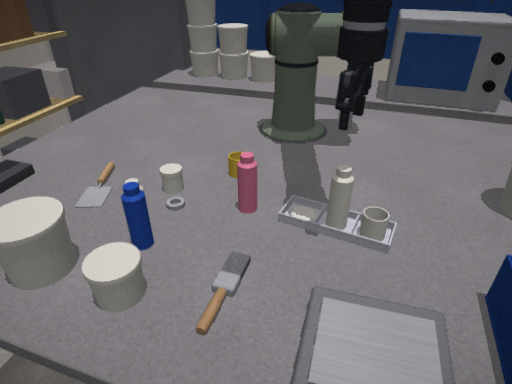

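```bash
python3 -c "
from h import *
S=camera_params('scene')
print('cap',onz(S,crop((379,192),250,120,4),.144),'pot rim',onz(S,crop((504,375),250,120,4),.059),'lid',onz(S,crop((214,371),250,120,4),.014))
rel((.4985,.2155,.1063),81)
print(finish_job())"
```

```text
cap [0.49835923 0.21674224 0.144     ] pot rim [0.51099359 0.29122671 0.059     ] lid [0.49036824 0.14211303 0.014     ]
t 20.6 at [0.4983 0.2151 0.2448] [-1.799e+02  1.000e-01  8.070e+01] | shift [  0.6   0.4 138.5] turn [-0.002  0.001 -0.005] dist 139.0 F [-0.6  0.  -0.7] w 0.0856
the job is handed in; nothing more can be done
None
```

The kit tray is loaded and the job is handed in, at about 20.6 s on the robot's clock. I stood the white open pot in the empty end bay first, then the tall white bottle in the middle bay. I lowered each one in 1 mm steps until I felt contact with the floor, then released it; the forces reported were at most about 16 N.

In the last pictures both stand upright:
- **Pot:** the rim centre is about 1–2 mm from the bay centre.
- **Bottle:** the cap centre is about 1 mm from the bay centre.
- **Lid:** it still lies where it was at the start, to within 1 mm.

The closed jar, short bottle, blue and pink bottles and yellow pot were not touched. The gripper was open and well above everything when I handed in. No check failed; the only disagreement was 1–2 mm jitter in the arm's position readings and between cameras.

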